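# Close up the label printer

## Task

Close up the label printer: push its upright print-head flap (black, with a yellow tab) down flat until it is fully home, and only then push the hinged cover over it until it is fully shut, without slamming it. Use the fingertips only, on the tab side of the flap and the outside of the cover: do not touch the copper strip under the flap or the inside of the cover, and do not move or pick up the label roll in the printer or the things around it.

Things in the scene. Friction and masses are not known exactly. Their poses are not given: they have to be found in the camera images.
- printer: grey desktop label printer fixed to the table, 220 mm long (x), 190 mm wide (y), case walls 100 mm high (front wall 63 mm). Origin: centre of its underside. Its x runs level from the low front to the cover hinge at the rear, roughly to the robot's left (within 0.3 rad); y along both hinge lines, z up. Print-head hinge at printer x = -10 mm, z = 75 mm; cover hinge at x = +105 mm, z = 102 mm.
- head (a joint): angle of the print-head flap, rad: 0 = folded flat and fully home, pointing to the printer's front; about 1.5 = upright (as at the start). A stiff hinge: it stays where it is left; about 3 N at its tab moves it down.
- head_hinge (a point): middle of the print-head flap's hinge line. From here the flap is 80 mm long, 130 mm wide (along printer y) and 8 mm thick: folded down, its black upper face with the yellow tab lies 8 mm above this point. Upright, that upper face looks to the rear (printer +x), towards the cover and the label roll.
- head_tab (a point): middle of the yellow tab on the flap's upper face, 69 mm from the hinge line; the place to push with a fingertip
- strip: the delicate copper print strip, 60 x 110 x 4 mm, on the underside of the flap (facing the printer's front while the flap is upright); not to be touched. Origin on the flap's hinge line.
- cover (a joint): angle of the hinged cover, rad: 0 = fully shut; about 1.7 to 2.0 at the start, leaning back beyond upright (1.57). A stiff hinge: it stays where it is left; 3 to 5 N near its free edge moves it.
- cover_hinge (a point): middle of the cover's hinge line, 102 mm above the table. The cover is a grey shell 205 mm long from here, 190 mm wide and 35 mm deep: shut, its flat outer face lies 35 mm above this point and it reaches 205 mm towards the printer's front. Open, the outer face looks to the rear.
- cover_edge (a point): middle of the cover's free edge, on its outer face, 205 mm along the cover from the hinge line and 35 mm out from it
- lining: the inside face of the cover, 170 x 165 mm, black with a clear window, 29 mm out from the hinge plane; not to be touched. Origin on the cover's hinge line.
- label_roll_center (a point): roll of white labels (diameter 72 mm, 100 mm wide) lying loose in the bay of the printer behind the print head, its axis along the printer's y; the point is its centre, 56 mm above the table; leave it there
- spare_roll_center (a point): spare label roll (diameter 96 mm, 60 mm tall) standing on its flat side on the table, loose; the point is its centre; leave alone
- platen_center (a point): spare platen roller, white with brass end blocks, 162 mm long and 18 mm thick, loose on the table; the point is its centre; leave alone
- screwdriver_center (a point): yellow screwdriver, 200 mm long, 26 mm thick, loose on the table; the point is its middle; leave alone
- meter_center (a point): red multimeter 75 x 140 x 38 mm lying loose on the table; the point is its centre; leave alone
- cleaner_center (a point): small blue bottle of cleaner, 48 mm in diameter, 120 mm tall, standing loose; the point is its centre; leave alone
- tin_center (a point): aluminium parts tray 80 x 110 x 30 mm, loose on the table; the point is its centre; leave alone

How it is judged:
By the outcome, as a careful person would: the job done as asked, in the order asked, and still so for the second after the job is handed in, with the robot touching nothing.
It also fails if it takes over 58 s, if anything falls off the work surface, if the arm or the gripper's body presses on something with over 40 N, if the wrist force passes 120 N, or if a joint passes its speed limit or range.

## Robot

A 6-joint arm with a two-finger parallel gripper is mounted at the origin on the work surface. World frame = base frame: x ahead of the robot, y to its left, z up, the work surface at z = 0. Lengths are in mm, angles in rad, forces in N, time in s.
With the tool pointing down it reaches from about 350 to 975 mm from the base axis. Payload 7.1 kg.
Tool frame: the origin (TCP) lies between the finger pads; the fingertips stand 19 mm ahead of it and the grasp point (between the pads) is the TCP (ctrl.finger_overhang is the distance from the TCP to the fingertips, in mm); z points along the fingers, y is the line along which they close (so a half turn about z gives the same grasp; the last joint's range is limited). The gripper opens to 88 mm and grips with 3 to 60 N. Pads are 20 mm wide; open, the fingers measure 115 mm over their backs; the gripper's body (75 mm by 178 mm) begins 61 mm behind the grasp point.
Start: joints at [-0.019, 0.423, 1.63, -0, 1.089, -0.019], TCP at [624.984, 0.026, 217.675] pointing down, gripper open.
Joint ranges: [-3, 3], [-0.9, 2.11], [0.09, 2.58], [-1.31, 4.45], [0.11, 2.69], [-2.54, 2.54]. Speed limits (rad/s): [2.39, 2.39, 3.01, 3.14, 3.14, 3.14].

## Interface

Orientations are given as a rotation vector (axis times angle).
In Python, from workcell import ctrl gives the robot as it stands. The module is installed in compiled form; this text tells all that it offers.
- The arm moves only by the tool arm_command, never from a script. Its argument "rows" is one flat list of numbers, 7 for each row, row after row: the turn, a rotation vector about the tool's x, y, z scaled (see below), then the shift along the tool's x, y, z scaled (see below), then the opening, from -1 (shut) to 1 (fully open). A call has 1 to 5 rows; each row is the pose to reach, as a shift and turn from the pose commanded when the call began, along the tool's axes at that moment, turning the shorter way round; what a row does not reach only later rows make up. The controller multiplies each number of a shift by 80 mm and each number of a turn by 180 degrees. A row lasts 1/10 s, in which the tool goes at most 50 mm and 8.59 degrees, less where a joint would pass 70% of its speed; a pose out of reach is approached as far as the arm can. A call with a number of a shift or a turn outside -1 to 1 is refused whole. A call with a gripper value outside its range is refused whole. The fingers move at their own pace and stop on an object; the grip force is fixed at half the most. Time passes only in rows, so rows that repeat a pose let the fingers close. It gives the time, the measured TCP pose, the force, the opening and the grip force at its end, in the units of the state.
- ctrl.get_obs(): the state, without advancing time (a new reading comes with each control period).
- ctrl.get_image(name): name is "scene" or "side" or "wrist"; returns (picture, depth): 480x640x3 uint8, red, green, blue; 480x640 float32, mm along the optical axis (not along the pixel's ray), 0 where there is no reading.
- ctrl.camera_params(name): a dict with "camera_matrix" (3x3 intrinsics, pixels), "k1" (the pictures are not rectified: a ray, as slopes to the right and down, at radius r is drawn at 1 + k1 r^2 times it, then the intrinsics apply), "world_to_cam" (4x4, takes a point from world to camera coordinates); the wrist camera has in their place "tool_from_camera" (4x4, takes a point from camera to tool coordinates, whose origin is the TCP and whose axes are the flange's). Camera axes: x right, y down, z forward; pixel columns grow to the right and rows downward; lengths in mm; the calibration is good to about 2 mm. A picture is of the moment at which its call begins: read the wrist's pose just before it. camera_params takes no time and is no camera call.
- ctrl.close_job(): hands the job in; it is judged then, once.
The state is a dict: "t": time; "qpos": joint angles; "qvel": joint speeds; "joint_torque": joint torques, N m; "ee_pos": TCP position; "orientation": TCP orientation; "ft_force": force on the tool from outside, world axes, zero at the start; "moment": the same for the moment, N m; "width": finger opening in mm; "grasp_force": force on a finger pad.
Only numpy, scipy, OpenCV 4.12 (cv2) and the standard library are available. Lean on these libraries where they do the work, as an engineer would, in place of code of your own. Each camera call takes 0.05 s, during which the arm holds its last target. There are 200 camera calls.

## Working session

There is one attempt and no reset: what is moved stays moved. The work goes in short steps, Python scripts to look and compute and a tool call to move; the robot and the scene stay as the last step left them, time stands still between calls to the robot, and variables do not carry over. Pictures are saved under pics/ and viewed, at most 10 in all, crops included, and the job is handed in when it is done.

Besides the shell and the picture viewer there is one more tool, called by a JSON object that holds its "op" and its "data", one argument or row to a line. arm_command: Moves the arm, as the interface text tells. Shifts and turns lie within -1 to 1; 1 stands for 80 mm of shift or 180 degrees of turn. Its arguments: {"type":"object","properties":{"rows":{"type":"array","items":{"type":"number"}}},"required":["rows"]}

```bash
mkdir -p pics; cat > h.py <<'E'
import numpy as np, cv2
from workcell import ctrl
from scipy.spatial.transform import Rotation as R
def grab(n):
    im,d=ctrl.get_image(n); p=ctrl.camera_params(n)
    return im,d,p
def cloud(d,p,T=None):
    K=np.array(p["camera_matrix"]);k=p["k1"]
    v,u=np.mgrid[0:480,0:640]
    x=(u-K[0,2])/K[0,0];y=(v-K[1,2])/K[1,1]
    a,b=x.copy(),y.copy()
    for _ in range(10):
        s=1+k*(a*a+b*b);a=x/s;b=y/s
    P=np.stack([a*d,b*d,d],-1)
    M=np.linalg.inv(np.array(p["world_to_cam"])) if T is None else T
    return P@M[:3,:3].T+M[:3,3]
def tool(p_w,obs=None):
    o=obs or ctrl.get_obs()
    return R.from_rotvec(o["orientation"]).inv().apply(np.array(p_w)-o["ee_pos"])
E
python3 - <<'E'
from h import *
o=ctrl.get_obs();print({k:np.round(v,3) for k,v in o.items()}, ctrl.finger_overhang)
for n in("scene","side"):
    im,d,p=grab(n);cv2.imwrite(f"pics/{n}0.png",im[...,::-1]);np.savez(f"{n}0.npz",im=im,d=d)
    print(n,np.linalg.inv(p["world_to_cam"]).round(2).tolist(),p["k1"])
E
```

```text
{'t': np.float64(0.0), 'qpos': array([-0.019,  0.424,  1.631,  0.   ,  1.089, -0.019]), 'qvel': array([ 0.001,  0.001, -0.001, -0.001, -0.   , -0.   ]), 'joint_torque': array([ 1.0000e-03, -5.4462e+01, -2.7367e+01,  6.4000e-02,  2.3000e-02,
       -0.0000e+00]), 'ee_pos': array([6.24438e+02, 3.90000e-02, 2.16921e+02]), 'orientation': array([-2.221e+00, -2.221e+00,  2.000e-03]), 'ft_force': array([-0.141, -0.056, -0.003]), 'moment': array([-0.012,  0.049,  0.014]), 'grasp_force': np.float64(0.0), 'width': np.float64(88.032)} 19.0
scene [[0.52, 0.72, -0.47, 1169.75], [0.86, -0.43, 0.29, -434.01], [0.0, -0.55, -0.83, 1234.59], [0.0, 0.0, 0.0, 1.0]] 0.03275032891283969
side [[0.84, -0.28, 0.46, -130.38], [-0.54, -0.47, 0.7, -1074.05], [0.02, -0.83, -0.55, 935.4], [0.0, 0.0, 0.0, 1.0]] -0.059918959449024534
```

View pics/scene0.png

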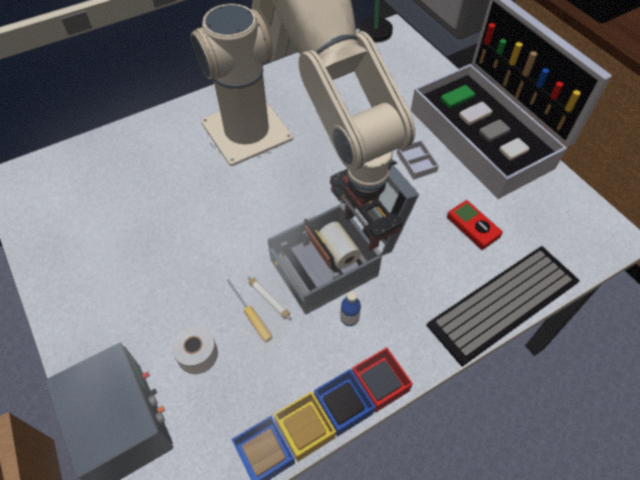

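View pics/side0.png

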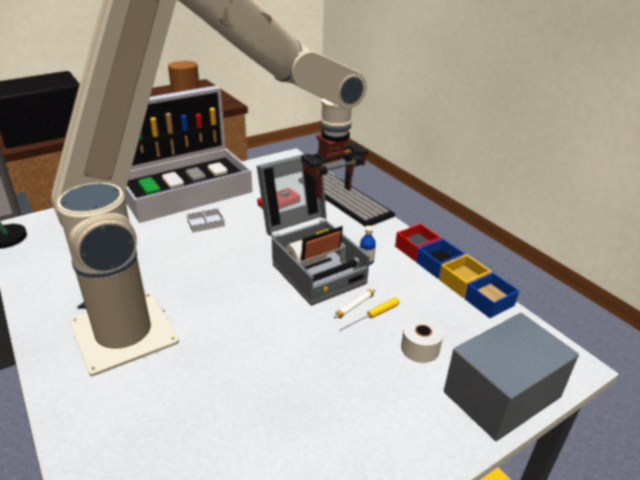

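The scene view shows the open printer at about (325,255), with its cover at (400,210) on the +y side, the flap at (318,243) and the roll at (340,243). The side view shows the flap's copper face at (322,243) and the cover lining at (290,195). The gripper is close to the cover.

```bash
python3 - <<'E'
from h import *
import pickle
C={}
for n in("scene","side"):
    f=np.load(n+"0.npz");C[n]=(f["im"],cloud(f["d"],ctrl.camera_params(n)),f["d"])
im,P,d=C["scene"]
for n,pts in {"scene":[(200,300),(325,250),(345,240),(272,240),(305,305),(378,262),(330,207),(400,200),(412,200),(385,245),(350,310),(195,345),(318,243)],"side":[(275,250),(315,298),(366,268),(322,243),(262,165),(300,158),(325,220),(272,232),(335,235),(303,232)]}.items():
    for u,v in pts: print(n,(u,v),C[n][1][v,u].round(0),C[n][2][v,u].round(0),C[n][0][v,u])
# rim: z 94..106
for n in C:
    Q=C[n][1];dd=C[n][2]
    m=(dd>0)&(abs(Q[...,2]-100)<4)&(Q[...,0]>450)&(Q[...,0]<900)&(abs(Q[...,1])<350)
    q=Q[m][:,:2]; print(n,len(q),q.min(0),q.max(0))
    if len(q)>5: print(cv2.minAreaRect(q.astype(np.float32)))
def crop(a,u0,v0,s,k):
    return cv2.resize(a[v0:v0+s*3//4,u0:u0+s],None,fx=k,fy=k,interpolation=cv2.INTER_CUBIC)[...,::-1]
a=crop(C["scene"][0],255,150,200,4);b=crop(C["side"][0],235,130,200,4)
cv2.imwrite("pics/c1.png",a);cv2.imwrite("pics/c2.png",b)
E
```

```text
scene (200, 300) [ 472. -367.    2.] 1376.0 [179 181 190]
scene (325, 250) [587. -70. 152.] 1282.0 [65 55 52]
scene (345, 240) [554.  10.  90.] 1373.0 [183 184 178]
scene (272, 240) [ 460. -148.   90.] 1371.0 [107 108 112]
scene (305, 305) [ 645. -160.   58.] 1308.0 [72 72 73]
scene (378, 262) [644.  50.  76.] 1353.0 [54 57 56]
scene (330, 207) [394.  65.   7.] 1533.0 [167 172 178]
scene (400, 200) [610. 115. 246.] 1245.0 [29 28 31]
scene (412, 200) [645. 117. 284.] 1198.0 [48 47 49]
scene (385, 245) [645.  62. 146.] 1297.0 [82 82 86]
scene (350, 310) [722. -83.  85.] 1271.0 [ 54  74 126]
scene (195, 345) [ 606. -427.   64.] 1245.0 [65 66 69]
scene (318, 243) [557. -71. 143.] 1304.0 [124  87  71]
side (275, 250) [455.  32.  70.] 1516.0 [57 57 57]
side (315, 298) [ 469. -159.   23.] 1416.0 [71 72 70]
side (366, 268) [ 632. -163.   62.] 1466.0 [93 97 97]
side (322, 243) [547. -69. 121.] 1460.0 [103  50  28]
side (262, 165) [467. 117. 298.] 1455.0 [138 147 150]
side (300, 158) [578. 101. 299.] 1494.0 [87 86 87]
side (325, 220) [634.  48. 106.] 1590.0 [153 150 148]
side (272, 232) [542. 214.   2.] 1720.0 [159 160 161]
side (335, 235) [585. -75. 138.] 1464.0 [120  58  33]
side (303, 232) [559.  50.  87.] 1568.0 [73 72 70]
scene 732 [ 451.26042032 -162.1704054 ] [718.20115778  88.62680984]
((585.07861328125, -36.472740173339844), (250.81130981445312, 266.6203308105469), 89.70308685302734)
side 666 [ 450.85385948 -162.93553196] [710.98518343  91.93009089]
((580.478271484375, -35.073631286621094), (260.52423095703125, 254.45851135253906), 0.2901839315891266)
```

View pics/c1.png

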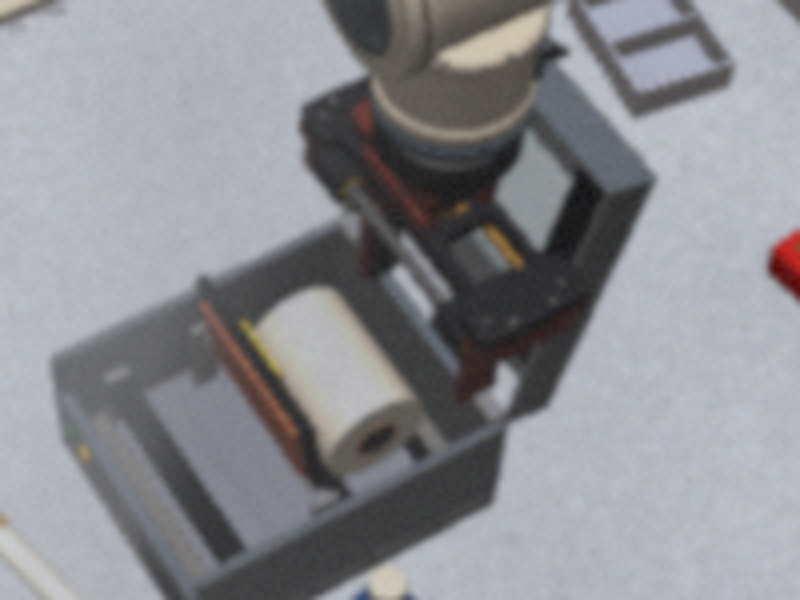

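View pics/c2.png

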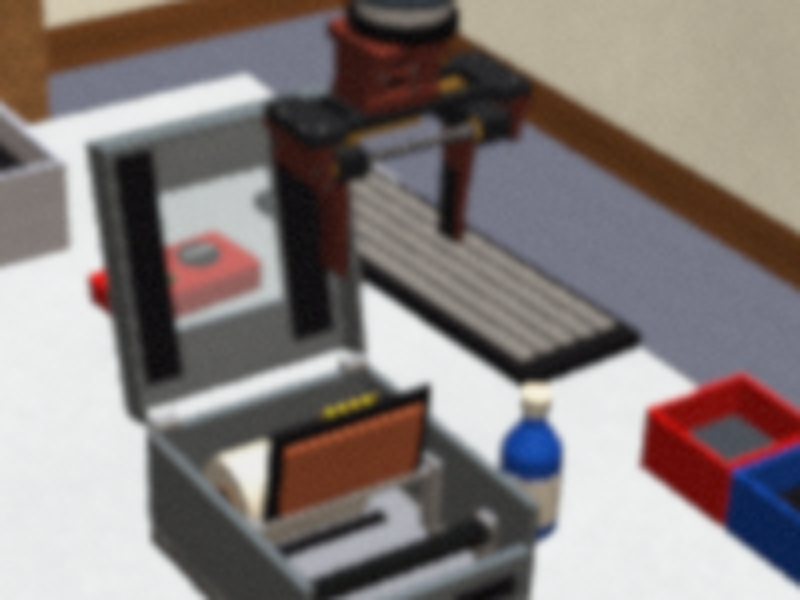

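```bash
python3 - <<'E'
from h import *
for n in("scene","side"):
    f=np.load(n+"0.npz");im=f["im"].astype(int);d=f["d"];P=cloud(d,ctrl.camera_params(n))
    X,Y,Z=np.moveaxis(P,-1,0)
    ok=(d>0)
    for nm,lo,hi in(("near",440,475),("far",625,665)):
        m=ok&(abs(Z-100)<3)&(X>lo)&(X<hi)&(Y>-150)&(Y<60)
        q=P[m]; 
        if len(q)<8: print(n,nm,len(q));continue
        vx,vy,x0,y0=cv2.fitLine(q[:,:2].astype(np.float32),cv2.DIST_HUBER,0,.01,.01).ravel()
        print(n,nm,len(q),"xy at y=-50:",x0+vx/vy*(-50-y0),"yaw(x-axis from +y)",np.arctan(-vx/vy),"yrange",q[:,1].min(),q[:,1].max())
    m=ok&(X>455)&(X<640)&(abs(Z-63)<3)&(Y<-120)&(Y>-200);q=P[m];print(n,"front top",len(q),np.percentile(q,[5,50,95],axis=0).round(0).tolist() if len(q) else 0)
    cop=ok&(im[...,0]-im[...,2]>40)&(im[...,0]-im[...,1]>20)&(Z>75)&(Z<165)&(Y<-40)&(Y>-110)&(X>470)&(X<640)
    q=P[cop];c=q.mean(0);u,s,vt=np.linalg.svd(q-c);print(n,"copper",len(q),c.round(1),vt[2].round(3),np.percentile(q,[2,98],axis=0).round(0).tolist())
    yel=ok&(im[...,0]-im[...,2]>60)&(abs(im[...,0]-im[...,1])<50)&(Z>90)&(Z<175)&(Y<0)&(Y>-110)&(X>480)&(X<640)
    q=P[yel];print(n,"yellow",len(q),np.median(q,axis=0).round(1) if len(q) else 0, np.percentile(q,[5,95],axis=0).round(0).tolist() if len(q) else 0)
    m=ok&(X>455)&(X<650)&(Y>60)&(Y<200)&(Z>130)&(Z<330)
    q=P[m];print(n,"cover",len(q),np.percentile(q,[2,50,98],axis=0).round(0).tolist())
    if n=="side":
        # cover frame points: grey inner rim, plane fit by RANSAC-ish median
        q=q[q[:,1]>80]
        A=np.c_[q[:,0],q[:,2],np.ones(len(q))];w=np.ones(len(q))
        for _ in range(20):
            s=np.linalg.lstsq(A*w[:,None],q[:,1]*w,rcond=None)[0];r=q[:,1]-A@s;w=1/np.maximum(abs(r),2)
        print("cover plane y=a x+b z+c",s.round(3),np.percentile(r,[10,50,90]))
        top=q[q[:,2]>q[:,2].max()-8];print(q[:,2].max(),np.median(top,axis=0))
    m=ok&(X>480)&(X<640)&(Y>-40)&(Y<60)&(Z>70)&(Z<96);q=P[m];print(n,"roll",np.percentile(q,[5,50,95],axis=0).round(0).tolist())
    for nm,(a,b,c2,e,zz) in {"bottle":(690,780,-120,-40,20)}.items():
        m=ok&(X>a)&(X<b)&(Y>c2)&(Y<e)&(Z>zz);q=P[m];print(n,nm,np.percentile(q,[2,50,98],axis=0).round(0).tolist())
E
```

```text
scene near 179 xy at y=-50: 459.43546 yaw(x-axis from +y) -0.010088399 yrange -148.50176378750393 53.67874210311891
scene far 212 xy at y=-50: 641.25507 yaw(x-axis from +y) -0.0004516403 yrange -148.19459435944867 57.63898048502227
scene front top 249 [[461.0, -161.0, 61.0], [545.0, -155.0, 63.0], [619.0, -130.0, 66.0]]
scene copper 64 [566.7 -72.  142.4] [0.004 0.999 0.04 ] [[522.0, -74.0, 137.0], [603.0, -69.0, 148.0]]
scene yellow 9 [557.6 -62.7 156.2] [[534.0, -64.0, 154.0], [568.0, -61.0, 161.0]]
scene cover 1541 [[546.0, 69.0, 136.0], [606.0, 112.0, 245.0], [647.0, 133.0, 303.0]]
scene roll [[493.0, -31.0, 73.0], [546.0, -1.0, 87.0], [591.0, 50.0, 94.0]]
scene bottle [[696.0, -96.0, 21.0], [717.0, -81.0, 79.0], [731.0, -56.0, 122.0]]
side near 137 xy at y=-50: 456.2122 yaw(x-axis from +y) -0.015248493 yrange -149.3182509228467 59.04345326102589
side far 102 xy at y=-50: 638.0846 yaw(x-axis from +y) -0.013568119 yrange -148.54966455808892 48.60553783558316
side front top 278 [[469.0, -163.0, 60.0], [551.0, -155.0, 63.0], [635.0, -129.0, 66.0]]
side copper 602 [547.7 -69.4 116.6] [-0.003 -0.992 -0.126] [[494.0, -75.0, 84.0], [603.0, -62.0, 145.0]]
side yellow 56 [550.4 -67.4 149.1] [[494.0, -72.0, 95.0], [602.0, -60.0, 158.0]]
side cover 2957 [[456.0, 72.0, 133.0], [542.0, 106.0, 207.0], [640.0, 128.0, 299.0]]
cover plane y=a x+b z+c [4.0000e-03 2.4000e-01 5.6313e+01] [-8.96053211 -0.43762983  4.60912873]
303.25974723114086 [519.52071924 106.25953172 298.27703105]
side roll [[487.0, -28.0, 72.0], [523.0, 48.0, 85.0], [635.0, 53.0, 94.0]]
side bottle [[691.0, -97.0, 24.0], [702.0, -86.0, 83.0], [721.0, -65.0, 123.0]]
```

{"op": "arm_command", "data": {
  "rows": [0,0,0,-0.15,-0.32,0,-1,0,0,0,-0.3,-0.64,0,-1,0,0,0,-0.44,-0.95,0,-1,0,0,0,-0.44,-0.95,0.36,-1,0,0,0,-0.44,-0.95,0.72,-1]
}}

```text
t: 0.6
ee_pos: [548.9, -35.6, 160.3]
orientation: [2.221, 2.219, 0.002]
ft_force: [0.1, 0.3, -0.1]
width: 51.3
grasp_force: 0.0
```

{"op": "arm_command", "data": {
  "rows": [0,0,0,0,0,0,-1,0,0,0,0,0,0,-1,0,0,0,0,0,0,-1,0,0,0,-0.07,0,0,-1,0,0,0,-0.14,0,0,-1]
}}

```text
t: 1.1
ee_pos: [549.7, -46.7, 161.1]
orientation: [2.22, 2.221, 0.002]
ft_force: [1.1, -0.3, 0.2]
width: 11.5
grasp_force: 0.0
```

{"op": "arm_command", "data": {
  "rows": [0,0,0,-0.06,0,0,-1,0,0,0,-0.12,0,0.01,-1,0,0,0,-0.18,0,0.01,-1,0,0,0,-0.24,0,0.02,-1,0,0,0,-0.28,0,0.03,-1]
}}

```text
t: 1.6
ee_pos: [549.0, -69.3, 157.6]
orientation: [2.222, 2.221, -0.0]
ft_force: [0.5, 0.6, 0.2]
width: 0.5
grasp_force: 0.0
```

{"op": "arm_command", "data": {
  "rows": [0,0,0,-0.03,0,0.01,-1,0,0,0,-0.06,0,0.02,-1,0,0,0,-0.1,0,0.03,-1,0,0,0,-0.13,0,0.04,-1,0,0,0,-0.16,0,0.06,-1]
}}

```text
t: 2.1
ee_pos: [549.1, -81.7, 152.9]
orientation: [2.221, 2.221, 0.0]
ft_force: [-0.3, -0.2, -0.2]
width: 0.6
grasp_force: 0.0
```

```bash
python3 - <<'E'
from h import *
o=ctrl.get_obs();print(o["ft_force"],o["ee_pos"])
im,d,p=grab("side");cv2.imwrite("pics/s1.png",cv2.resize(im[130:310,235:475],None,fx=3,fy=3,interpolation=cv2.INTER_CUBIC)[...,::-1])
E
```

```text
[-0.30906636 -0.19879539 -0.21562614] [549.08356659 -81.74533055 152.85875811]
```

View pics/s1.png

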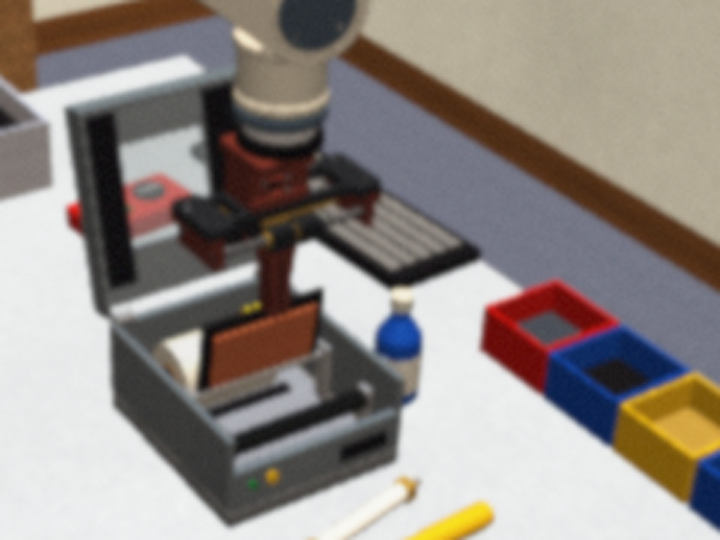

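```bash
python3 - <<'E'
from h import *
for n in("side","scene"):
    im,d,p=grab(n);P=cloud(d,p);im=im.astype(int);X,Y,Z=np.moveaxis(P,-1,0)
    cop=(d>0)&(im[...,0]-im[...,2]>40)&(im[...,0]-im[...,1]>20)&(Z>75)&(Z<165)&(Y<-40)&(Y>-140)&(X>470)&(X<640)
    v,u=np.nonzero(cop);k=(Z[cop]<132);q=P[cop][k];c=q.mean(0);_,s,vt=np.linalg.svd(q-c);print(n,len(q),c.round(1),vt[2].round(3),np.percentile(P[cop],[2,98],axis=0).round(0).tolist())
    yel=(d>0)&(im[...,0]-im[...,2]>60)&(abs(im[...,0]-im[...,1])<35)&(Z>90)&(Z<175)&(Y<0)&(Y>-130)&(X>480)&(X<640)
    print("yel",yel.sum(),np.median(P[yel],axis=0).round(1), np.argwhere(yel)[:,::-1].tolist()[:30])
E
```

```text
side 437 [547.9 -68.4 108. ] [-0.002 -0.988 -0.155] [[495.0, -77.0, 84.0], [602.0, -62.0, 147.0]]
yel 13 [537.  -64.1 157.6] [[319, 231], [320, 231], [321, 231], [316, 232], [317, 232], [318, 232], [319, 232], [320, 232], [321, 232], [316, 233], [317, 233], [318, 233], [319, 233]]
scene 0 [nan nan nan] [0. 0. 1.] [[578.0, -74.0, 135.0], [603.0, -69.0, 147.0]]
yel 0 [nan nan nan] []<stdin>:5: RuntimeWarning: Mean of empty slice.
  ret = um.true_divide(
  return _methods._mean(a, axis=axis, dtype=dtype,
```

```bash
python3 - <<'E'
from h import *
for n in("side","scene"):
    im,d,p=grab(n);P=cloud(d,p);X,Y,Z=np.moveaxis(P,-1,0)
    if n=="scene": cv2.imwrite("pics/sc1.png",cv2.resize(im[150:330,240:480],None,fx=3,fy=3,interpolation=cv2.INTER_CUBIC)[...,::-1])
    for z0 in(135,145,155,165,175,185,195,205):
        m=(d>0)&(abs(Z-z0)<5)&(abs(X-549)<40)&(Y>-130)&(Y<0);q=P[m]
        print(n,z0,len(q),np.percentile(q,[5,50,95],axis=0).round(0).tolist() if len(q)>3 else 0)
    print(p["world_to_cam"][:3] @ np.array([549,-82,153,1]))
    w=p["world_to_cam"];K=p["camera_matrix"]
    for pt in([549,-82,134],[549,-82,160],[549,-63,155]):
        c=w@np.array(pt+[1]);a,b=c[:2]/c[2];s=1+p["k1"]*(a*a+b*b);print(n,pt,K[0][0]*a*s+K[0][2],K[1][1]*b*s+K[1][2])
E
```

```text
side 135 66 [[511.0, -75.0, 131.0], [547.0, -72.0, 134.0], [585.0, -69.0, 140.0]]
side 145 76 [[512.0, -75.0, 140.0], [541.0, -71.0, 144.0], [585.0, -67.0, 149.0]]
side 155 67 [[513.0, -74.0, 152.0], [536.0, -69.0, 155.0], [584.0, -62.0, 159.0]]
side 165 29 [[540.0, -96.0, 161.0], [542.0, -91.0, 165.0], [557.0, -73.0, 170.0]]
side 175 31 [[538.0, -94.0, 171.0], [541.0, -90.0, 175.0], [552.0, -71.0, 180.0]]
side 185 31 [[538.0, -96.0, 181.0], [543.0, -91.0, 185.0], [556.0, -74.0, 190.0]]
side 195 33 [[537.0, -95.0, 190.0], [544.0, -91.0, 195.0], [558.0, -77.0, 200.0]]
side 205 37 [[536.0, -95.0, 200.0], [544.0, -91.0, 204.0], [562.0, -76.0, 209.0]]
[  21.02311395  -10.1883516  1434.33457031]
side [549, -82, 134] 325.35752987557765 240.98664333794784
side [549, -82, 160] 325.6260661717566 232.9317335536213
side [549, -63, 155] 321.72560428620517 231.21937006994864
scene 135 7 [[547.0, -73.0, 131.0], [573.0, -73.0, 134.0], [586.0, -72.0, 136.0]]
scene 145 13 [[565.0, -74.0, 142.0], [582.0, -72.0, 143.0], [588.0, -70.0, 146.0]]
scene 155 9 [[546.0, -92.0, 151.0], [585.0, -70.0, 154.0], [589.0, -66.0, 159.0]]
scene 165 14 [[543.0, -93.0, 163.0], [557.0, -90.0, 164.0], [559.0, -82.0, 169.0]]
scene 175 19 [[544.0, -94.0, 171.0], [556.0, -92.0, 175.0], [559.0, -85.0, 178.0]]
scene 185 11 [[544.0, -93.0, 180.0], [556.0, -92.0, 186.0], [558.0, -88.0, 189.0]]
scene 195 8 [[545.0, -93.0, 190.0], [554.0, -93.0, 194.0], [558.0, -91.0, 196.0]]
scene 205 4 [[561.0, -84.0, 201.0], [561.0, -84.0, 205.0], [562.0, -82.0, 209.0]]
[-2.05866751e+01  1.09655674e+00  1.29563032e+03]
scene [549, -82, 134] 312.3847225164247 244.79797802408436
scene [549, -82, 160] 312.2640326577593 238.81736176535955
scene [549, -63, 155] 319.15836764714663 236.5618792966325
```

View pics/sc1.png

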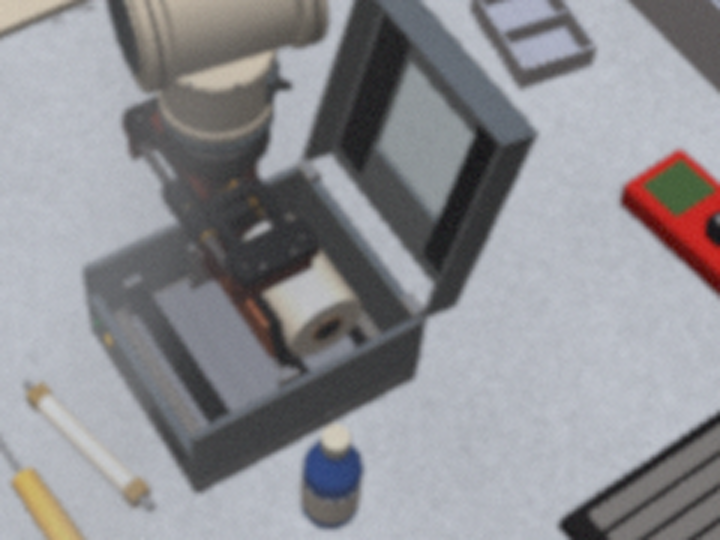

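```bash
python3 - <<'E'
from h import *
o=ctrl.get_obs();print(o["ee_pos"],o["width"])
for n in("side","scene"):
    im,d,p=grab(n);P=cloud(d,p);X,Y,Z=np.moveaxis(P,-1,0)
    m=(d>0)&(abs(X-549)<25)&(Y>-105)&(Y<-80)&(Z>90)&(Z<215)
    q=P[m];vu=np.argwhere(m);i=np.argsort(q[:,2])[:14]
    print(n,[(vu[j][::-1].tolist(),q[j].round(0).tolist(),im[vu[j][0],vu[j][1]].tolist()) for j in i])
E
```

```text
[549.00490752 -81.52843449 152.88172444] -0.028532406116085967
side [([325, 235], [544.0, -87.0, 158.0], [96, 46, 30]), ([329, 234], [554.0, -91.0, 160.0], [95, 47, 31]), ([327, 234], [549.0, -89.0, 160.0], [79, 38, 27]), ([328, 234], [551.0, -90.0, 160.0], [90, 43, 31]), ([326, 235], [544.0, -92.0, 161.0], [101, 48, 32]), ([330, 234], [555.0, -93.0, 161.0], [114, 57, 39]), ([328, 233], [552.0, -89.0, 163.0], [57, 27, 22]), ([330, 233], [556.0, -92.0, 163.0], [81, 37, 26]), ([324, 233], [542.0, -84.0, 163.0], [47, 20, 16]), ([324, 234], [540.0, -88.0, 163.0], [53, 27, 22]), ([329, 233], [553.0, -92.0, 164.0], [66, 31, 22]), ([328, 232], [553.0, -87.0, 164.0], [52, 25, 22]), ([330, 232], [557.0, -90.0, 165.0], [58, 27, 20]), ([326, 234], [542.0, -94.0, 166.0], [68, 31, 24])]
scene [([307, 239], [541.0, -92.0, 156.0], [78, 77, 76]), ([313, 240], [554.0, -83.0, 162.0], [64, 55, 57]), ([310, 243], [557.0, -93.0, 162.0], [97, 94, 96]), ([307, 238], [542.0, -92.0, 163.0], [78, 73, 74]), ([312, 242], [558.0, -88.0, 163.0], [74, 64, 64]), ([310, 242], [556.0, -92.0, 163.0], [78, 71, 73]), ([309, 241], [552.0, -93.0, 164.0], [73, 68, 67]), ([312, 241], [556.0, -87.0, 164.0], [64, 55, 54]), ([314, 241], [559.0, -83.0, 165.0], [69, 57, 54]), ([308, 239], [547.0, -92.0, 165.0], [75, 68, 69]), ([311, 242], [558.0, -91.0, 166.0], [75, 66, 66]), ([307, 237], [541.0, -92.0, 166.0], [75, 69, 71]), ([309, 240], [551.0, -92.0, 166.0], [73, 66, 65]), ([313, 241], [559.0, -86.0, 166.0], [69, 56, 59])]
```

```bash
python3 - <<'E'
from h import *
for n in("side","scene"):
    f=np.load(n+"0.npz");d=f["d"];P=cloud(d,ctrl.camera_params(n));X,Y,Z=np.moveaxis(P,-1,0)
    for lo,hi in((540,590),(660,700)):
        m=(d>0)&(X>lo)&(X<hi)&(abs(Y)<15)&(Z>110)&(Z<300)
        q=P[m];print(n,lo,len(q),q[np.argsort(q[:,2])[:8]].round(0).tolist())
    m=(d>0)&(abs(X-625)<60)&(abs(Y)<20)&(Z>170)&(Z<300);h=np.histogram(Z[m],np.arange(170,300,10));print(h[0])
E
```

```text
side 540 149 [[583.0, -5.0, 221.0], [574.0, 12.0, 224.0], [575.0, -11.0, 226.0], [574.0, 3.0, 226.0], [580.0, -9.0, 226.0], [571.0, 2.0, 227.0], [574.0, -8.0, 228.0], [571.0, -8.0, 228.0]]
side 660 179 [[671.0, 6.0, 223.0], [672.0, -3.0, 223.0], [673.0, -11.0, 224.0], [668.0, -2.0, 224.0], [678.0, -9.0, 225.0], [671.0, -8.0, 226.0], [668.0, 7.0, 226.0], [669.0, -1.0, 227.0]]
[ 0  0  0  0  0 26 47 41 47 47 47 50]
scene 540 126 [[578.0, 5.0, 220.0], [578.0, -6.0, 221.0], [577.0, -9.0, 222.0], [580.0, -2.0, 224.0], [580.0, 9.0, 224.0], [572.0, -11.0, 225.0], [579.0, -7.0, 226.0], [578.0, -9.0, 226.0]]
scene 660 65 [[675.0, -11.0, 223.0], [675.0, 7.0, 226.0], [676.0, 2.0, 226.0], [677.0, 4.0, 226.0], [677.0, -2.0, 227.0], [677.0, -7.0, 227.0], [677.0, 9.0, 227.0], [676.0, -4.0, 228.0]]
[ 0  0  0  0  0 30 49 42 24 19 15  5]
```

The side and scene pictures both show the closed fingertip sitting over the top of the flap. Its lowest measured point is z≈157 with the TCP at 153. The real tip is therefore about 4 mm behind the TCP, not 19 mm ahead, and the start pictures show the same. From here I use the measured tip. I'll lift, go back behind the flap and come down lower.

{"op": "arm_command", "data": {
  "rows": [0,0,0,0,0,-0.2,-1,0,0,0,0.25,0,-0.2,-1,0,0,0,0.58,0,-0.2,-1,0,0,0,0.58,0,0,-1,0,0,0,0.58,0,0.2,-1]
}}

```text
t: 2.95
ee_pos: [549.5, -34.4, 137.2]
orientation: [2.219, 2.222, 0.002]
ft_force: [0.1, -0.1, -0.5]
width: 0.6
grasp_force: 0.0
```

{"op": "arm_command", "data": {
  "rows": [0,0,0,-0.08,0,0,-1,0,0,0,-0.15,0,0,-1,0,0,0,-0.22,0,0,-1,0,0,0,-0.28,0,0.01,-1,0,0,0,-0.33,0,0.01,-1]
}}

```text
t: 3.45
ee_pos: [549.3, -62.1, 136.6]
orientation: [2.222, 2.22, 0.001]
ft_force: [-0.3, 1.7, -1.7]
width: 0.3
grasp_force: 1.2
```

{"op": "arm_command", "data": {
  "rows": [0,0,0,-0.05,0,0.01,-1,0,0,0,-0.1,0,0.02,-1,0,0,0,-0.15,0,0.04,-1,0,0,0,-0.2,0,0.06,-1,0,0,0,-0.25,0,0.08,-1]
}}

```text
t: 3.95
ee_pos: [549.1, -81.9, 129.6]
orientation: [2.221, 2.221, 0.0]
ft_force: [0.8, 2.9, 1.3]
width: 0.7
grasp_force: 1.1
```

```bash
cat >> h.py <<'E'
def flap():
    im,d,p=grab("side");P=cloud(d,p);im=im.astype(int);X,Y,Z=np.moveaxis(P,-1,0)
    cop=(d>0)&(im[...,0]-im[...,2]>40)&(im[...,0]-im[...,1]>20)&(Z>75)&(Z<165)&(Y<-55)&(Y>-160)&(X>490)&(X<605)&(abs(X-549)>22)
    q=P[cop];c=q.mean(0);n=np.linalg.svd(q-c)[2][2];n*=-np.sign(n[1]);return len(q),c.round(1),np.arctan2(-n[1],-n[2]).round(2)
E
python3 - <<'E'
from h import *
print(flap())
E
```

```text
(166, array([543.3, -90.5, 114. ]), np.float64(1.0))
```

{"op": "arm_command", "data": {
  "rows": [0,0,0,-0.06,0,0.03,-1,0,0,0,-0.11,0,0.07,-1,0,0,0,-0.16,0,0.11,-1,0,0,0,-0.21,0,0.15,-1,0,0,0,-0.26,0,0.2,-1]
}}

```text
t: 4.5
ee_pos: [548.9, -102.6, 113.3]
orientation: [-2.221, -2.221, 0.0]
ft_force: [-0.3, 2.2, 0.9]
width: 0.3
grasp_force: 1.0
```

{"op": "arm_command", "data": {
  "rows": [0,0,0,-0.04,0,0.05,-1,0,0,0,-0.07,0,0.1,-1,0,0,0,-0.1,0,0.16,-1,0,0,0,-0.13,0,0.22,-1,0,0,0,-0.16,0,0.28,-1]
}}

```text
t: 5.0
ee_pos: [548.9, -115.3, 90.8]
orientation: [-2.221, -2.221, 0.0]
ft_force: [-1.0, 1.7, 1.2]
width: 0.9
grasp_force: 0.9
```

{"op": "arm_command", "data": {
  "rows": [0,0,0,-0.01,0,0.03,-1,0,0,0,-0.02,0,0.07,-1,0,0,0,-0.02,0,0.11,-1,0,0,0,-0.03,0,0.14,-1,0,0,0,-0.03,0,0.17,-1]
}}

```text
t: 5.5
ee_pos: [549.2, -117.8, 78.0]
orientation: [2.221, 2.221, -0.0]
ft_force: [-8.2, 1.1, 31.1]
width: 0.3
grasp_force: 15.9
```

{"op": "arm_command", "data": {
  "rows": [0,0,0,0,0,0.01,-1,0,0,0,0,0,-0.2,-1,0,0,0,0,0,-0.5,-1,0,0,0,0,0,-0.8,-1,0,0,0,0,0,-1,-1]
}}

```text
t: 6.0
ee_pos: [549.5, -117.7, 159.1]
orientation: [2.22, 2.221, 0.001]
ft_force: [0.2, -0.7, -0.1]
width: 0.4
grasp_force: 0.0
```

```bash
python3 - <<'E'
from h import *
o=ctrl.get_obs();print(o["ee_pos"],o["ft_force"])
for n in("side","scene"):
    im,d,p=grab(n);P=cloud(d,p);X,Y,Z=np.moveaxis(P,-1,0)
    for y0 in(-140,-130,-120,-110,-100,-90,-80,-70):
        m=(d>0)&(abs(Y-y0)<5)&(X>490)&(X<608)&(Z>50)&(Z<125);print(n,y0,m.sum(),np.percentile(Z[m],[10,50,90]).round(1) if m.sum()>3 else 0)
    if n=="side": cv2.imwrite("pics/s2.png",cv2.resize(im[130:310,235:475],None,fx=3,fy=3,interpolation=cv2.INTER_CUBIC)[...,::-1])
    m=(d>0)&(X>455)&(X<645)&(Y>60)&(Y<200)&(Z>130)&(Z<330);q=P[m];print(len(q),np.percentile(q,[1,50,99],axis=0).round(0).tolist())
E
```

```text
[ 549.5093371  -117.66900114  159.07592878] [ 0.16020043 -0.71666133 -0.0567162 ]
side -140 144 [76.2 83.2 87.7]
side -130 221 [58.7 67.5 87.4]
side -120 87 [82.9 84.9 87.9]
side -110 99 [82.4 85.3 87.9]
side -100 90 [82.5 85.6 88. ]
side -90 94 [82.5 85.2 88.1]
side -80 86 [82.9 85.1 87.8]
side -70 86 [81.8 85.2 87.5]
3035 [[455.0, 76.0, 133.0], [545.0, 109.0, 225.0], [641.0, 130.0, 301.0]]
scene -140 127 [80.8 84.6 87.7]
scene -130 168 [82.2 85.6 89.1]
scene -120 167 [81.5 84.7 88.5]
scene -110 165 [81.1 84.5 88.4]
scene -100 123 [81.8 84.7 88.5]
scene -90 98 [81.6 85.  88. ]
scene -80 93 [81.6 85.1 88.7]
scene -70 89 [81.6 84.2 87.7]
3876 [[457.0, 68.0, 133.0], [542.0, 107.0, 223.0], [645.0, 134.0, 304.0]]
```

View pics/s2.png

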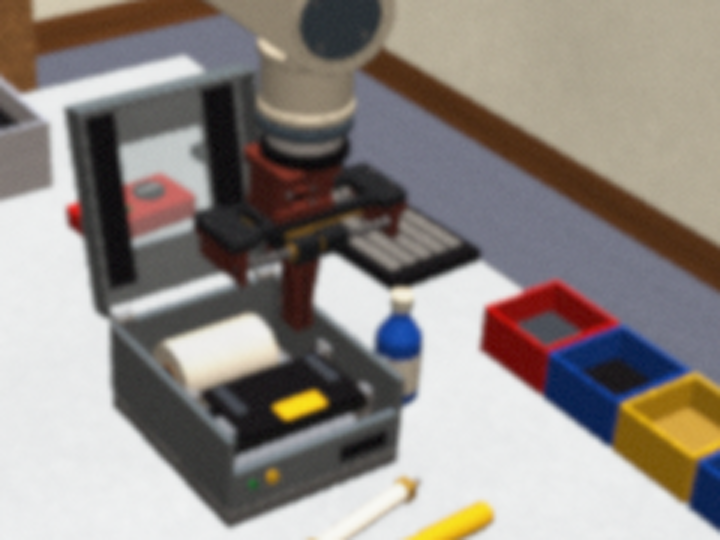

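The flap now lies level at z≈85 all along, with the yellow tab showing at (300,405), and the roll is undisturbed. Next I go over the cover to its outer side.

{"op": "arm_command", "data": {
  "rows": [0,0,0,0,0,-0.4,-1,0,0,0,0.2,0,-0.8,-1,0,0,0,0.5,0,-1,-1]
}}

```text
t: 6.4
ee_pos: [549.7, -78.1, 238.9]
orientation: [2.222, 2.218, 0.002]
ft_force: [-0.2, -0.5, -0.7]
width: 0.3
grasp_force: 0.0
```

{"op": "arm_command", "data": {
  "rows": [0,0,0,0.2,0,-0.4,-1,0,0,0,0.4,0,-0.8,-1,0,0,0,0.8,0,-1,-1]
}}

```text
t: 6.7
ee_pos: [549.8, -13.8, 319.2]
orientation: [2.222, 2.218, 0.002]
ft_force: [1.4, 0.9, 0.1]
width: 0.5
grasp_force: 0.0
```

{"op": "arm_command", "data": {
  "rows": [0,0,0,0.2,0,-0.25,-1,0,0,0,0.6,0,-0.25,-1,0,0,0,1,0,-0.25,-1,0,0,0,1,0,-0.25,-1]
}}

```text
t: 7.1
ee_pos: [548.6, 69.2, 336.4]
orientation: [-2.217, -2.224, 0.001]
ft_force: [-0.8, -0.7, -0.4]
width: 0.8
grasp_force: 0.0
```

```bash
python3 - <<'E'
from h import *
o=ctrl.get_obs();print(o["ee_pos"],o["orientation"])
E
```

```text
[548.64537465  69.18851102 336.39928843] [-2.21700092e+00 -2.22382914e+00  6.93406867e-04]
```

{"op": "arm_command", "data": {
  "rows": [0,0,0,0.4,0,0,-1,0,0,0,0.8,0,0,-1,0,0,0,1,0,0,-1]
}}

```text
t: 7.4
ee_pos: [548.8, 147.6, 336.5]
orientation: [-2.22, -2.222, 0.002]
ft_force: [-0.0, -0.2, 0.1]
width: 0.5
grasp_force: 0.0
```

{"op": "arm_command", "data": {
  "rows": [0,0,0,0.3,0,0,-1,0,0,0,0.3,0,0,-1,0,0,0,0.3,0,0.3,-1,0,0,0,0.3,0,0.72,-1,0,0,0,0.3,0,0.72,-1]
}}

```text
t: 7.9
ee_pos: [546.4, 168.4, 275.7]
orientation: [-2.219, -2.218, 0.012]
ft_force: [0.2, -0.8, -0.3]
width: 0.6
grasp_force: 0.0
```

```bash
cat >> h.py <<'E'
def cover():
    for n in ("side","scene"):
        im,d,p=grab(n);P=cloud(d,p);X,Y,Z=np.moveaxis(P,-1,0)
        m=(d>0)&(X>457)&(X<475)&(Y>-180)&(Y<200)&(Z>110)&(Z<330)
        m2=(d>0)&(X>625)&(X<642)&(Y>-180)&(Y<200)&(Z>110)&(Z<330)
        for k in(m,m2):
            q=P[k]
            if len(q)>10:
                c=q[np.argmax(np.hypot(q[:,1]-52,q[:,2]-102))];print(n,len(q),"farthest",c.round(0),"ang",np.arctan2(c[2]-102,52-c[1]).round(2))
E
python3 - <<'E'
from h import *
o=ctrl.get_obs();print(o["ee_pos"]);cover()
for n in("side","scene"):
    im,d,p=grab(n);P=cloud(d,p);X,Y,Z=np.moveaxis(P,-1,0)
    m=(d>0)&(abs(X-549)<20)&(Y>140)&(Y<200)&(Z>240)&(Z<330);q=P[m]
    print(n,len(q),np.percentile(q,[1,50,99],axis=0).round(0).tolist() if len(q) else 0)
    if n=="scene": cv2.imwrite("pics/sc3.png",cv2.resize(im[90:330,240:560],None,fx=2.4,fy=2.4)[...,::-1])
E
```

```text
[546.35711137 168.35742696 275.65878389]
side 169 farthest [459. 119. 300.] ang 1.9
side 554 farthest [632. 127. 295.] ang 1.94
scene 718 farthest [466. 130. 300.] ang 1.95
scene 139 farthest [625. 132. 299.] ang 1.95
side 135 [[536.0, 153.0, 286.0], [544.0, 159.0, 307.0], [559.0, 180.0, 329.0]]
scene 151 [[541.0, 158.0, 288.0], [559.0, 162.0, 309.0], [562.0, 181.0, 329.0]]
```

View pics/sc3.png

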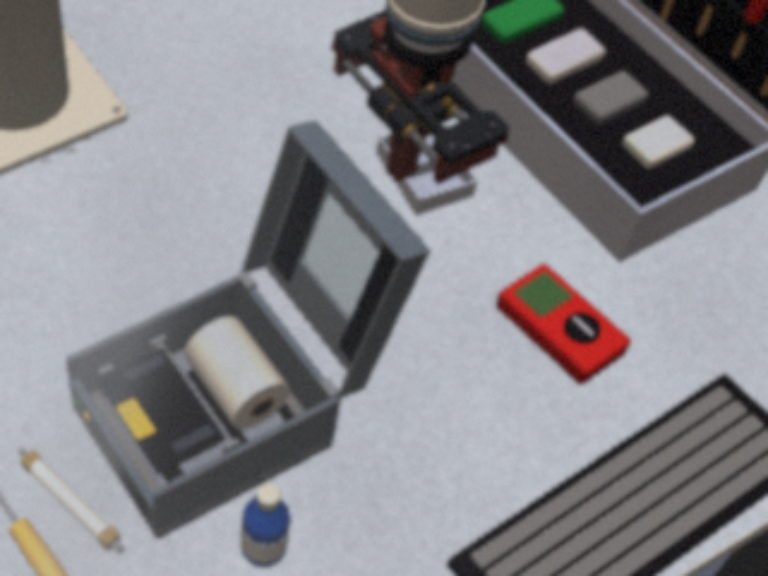

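{"op": "arm_command", "data": {
  "rows": [0,0,0,0,0,0.08,-1,0,0,0,-0.05,0,0.15,-1,0,0,0,-0.14,0,0.15,-1,0,0,0,-0.22,0,0.15,-1,0,0,0,-0.3,0,0.15,-1]
}}

```text
t: 8.6
ee_pos: [549.1, 145.8, 268.3]
orientation: [2.222, 2.221, 0.001]
ft_force: [-1.3, 6.6, 4.2]
width: 0.4
grasp_force: 3.5
```

{"op": "arm_command", "data": {
  "rows": [0,0,0,-0.05,0,0,-1,0,0,0,-0.1,0,-0.02,-1,0,0,0,-0.16,0,-0.04,-1,0,0,0,-0.23,0,-0.06,-1,0,0,0,-0.3,0,-0.08,-1]
}}

```text
t: 9.1
ee_pos: [549.4, 123.1, 275.6]
orientation: [-2.221, -2.221, -0.004]
ft_force: [-1.5, 5.8, 4.9]
width: 0.3
grasp_force: 2.6
```

{"op": "arm_command", "data": {
  "rows": [0,0,0,-0.07,0,-0.03,-1,0,0,0,-0.14,0,-0.06,-1,0,0,0,-0.21,0,-0.08,-1,0,0,0,-0.28,0,-0.1,-1,0,0,0,-0.34,0,-0.12,-1]
}}

```text
t: 9.6
ee_pos: [548.7, 94.7, 283.9]
orientation: [-2.221, -2.221, 0.001]
ft_force: [0.2, 2.9, -2.2]
width: 0.3
grasp_force: 1.7
```

```bash
python3 - <<'E'
from h import *
o=ctrl.get_obs();print(o["ee_pos"],o["ft_force"]);cover()
E
```

```text
[548.68313842  94.72054461 283.87248663] [ 0.2204967   2.87154266 -2.19014608]
side 140 farthest [473.  47. 311.] ang 1.55
side 549 farthest [636.  71. 310.] ang 1.66
scene 583 farthest [462.  52. 313.] ang 1.57
scene 165 farthest [627.  80. 313.] ang 1.7
```

{"op": "arm_command", "data": {
  "rows": [0,0,0,-0.12,0,-0.02,-1,0,0,0,-0.24,0,-0.03,-1,0,0,0,-0.36,0,-0.04,-1,0,0,0,-0.49,0,-0.04,-1,0,0,0,-0.62,0,-0.04,-1]
}}

```text
t: 10.2
ee_pos: [548.9, 44.6, 287.3]
orientation: [2.222, 2.221, -0.0]
ft_force: [-0.2, 2.5, -2.3]
width: 0.2
grasp_force: 1.4
```

{"op": "arm_command", "data": {
  "rows": [0,0,0,-0.14,0,0.02,-1,0,0,0,-0.28,0,0.04,-1,0,0,0,-0.42,0,0.08,-1,0,0,0,-0.56,0,0.12,-1,0,0,0,-0.7,0,0.17,-1]
}}

```text
t: 10.7
ee_pos: [548.9, -11.4, 273.4]
orientation: [2.222, 2.221, -0.0]
ft_force: [-1.2, 3.6, -1.5]
width: 0.2
grasp_force: 1.0
```

```bash
python3 - <<'E'
from h import *
o=ctrl.get_obs();print(o["ee_pos"],o["ft_force"]);cover()
E
```

```text
[548.90490765 -11.40239048 273.37511186] [-1.18986174  3.60380129 -1.48188086]
side 109 farthest [465. -44. 293.] ang 1.11
side 413 farthest [635. -54. 284.] ang 1.04
scene 152 farthest [462. -35. 295.] ang 1.15
scene 275 farthest [632. -34. 295.] ang 1.15
```

{"op": "arm_command", "data": {
  "rows": [0,0,0,-0.09,0,0.04,-1,0,0,0,-0.17,0,0.08,-1,0,0,0,-0.26,0,0.13,-1,0,0,0,-0.34,0,0.17,-1,0,0,0,-0.42,0,0.22,-1]
}}

```text
t: 11.3
ee_pos: [549.0, -44.4, 255.7]
orientation: [-2.221, -2.221, -0.0]
ft_force: [-0.5, 2.0, -0.4]
width: 0.5
grasp_force: 0.8
```

{"op": "arm_command", "data": {
  "rows": [0,0,0,-0.08,0,0.06,-1,0,0,0,-0.16,0,0.12,-1,0,0,0,-0.23,0,0.18,-1,0,0,0,-0.3,0,0.24,-1,0,0,0,-0.37,0,0.3,-1]
}}

```text
t: 11.8
ee_pos: [549.0, -74.0, 231.7]
orientation: [2.221, 2.221, -0.0]
ft_force: [-0.5, 0.6, 1.2]
width: 0.5
grasp_force: 0.6
```

{"op": "arm_command", "data": {
  "rows": [0,0,0,-0.06,0,0.07,-1,0,0,0,-0.13,0,0.14,-1,0,0,0,-0.19,0,0.22,-1,0,0,0,-0.25,0,0.29,-1,0,0,0,-0.3,0,0.37,-1]
}}

```text
t: 12.3
ee_pos: [549.0, -98.1, 202.0]
orientation: [2.221, 2.221, -0.0]
ft_force: [-0.1, 0.0, 0.6]
width: 0.6
grasp_force: 0.6
```

```bash
python3 - <<'E'
from h import *
o=ctrl.get_obs();print(o["ee_pos"],o["ft_force"]);cover()
E
```

```text
[549.0427299  -98.07974942 202.03758881] [-0.11873325  0.0472451   0.55029136]
side 426 farthest [ 463. -133.  329.] ang 0.89
side 170 farthest [ 625. -133.  327.] ang 0.88
scene 304 farthest [ 469. -130.  330.] ang 0.9
scene 848 farthest [ 627. -131.  330.] ang 0.9
```

{"op": "arm_command", "data": {
  "rows": [0,0,0,-0.03,0,0.04,-1,0,0,0,-0.05,0,0.08,-1,0,0,0,-0.07,0,0.12,-1,0,0,0,-0.1,0,0.16,-1,0,0,0,-0.12,0,0.2,-1]
}}

```text
t: 12.9
ee_pos: [549.1, -107.3, 186.3]
orientation: [2.221, 2.221, 0.0]
ft_force: [-0.4, 0.3, 0.3]
width: 0.4
grasp_force: 0.4
```

```bash
cat >> h.py <<'E'
def cov2():
    for n in("side","scene"):
        im,d,p=grab(n);P=cloud(d,p);X,Y,Z=np.moveaxis(P,-1,0)
        m=(d>0)&(X>465)&(X<635)&(Y>-150)&(Y<45)&(Z>115)&(Z<225);q=P[m]
        A=np.c_[q[:,1],np.ones(len(q))];w=np.ones(len(q))
        for _ in range(40):
            s=np.linalg.lstsq(A*w[:,None],q[:,2]*w,rcond=None)[0];r=q[:,2]-A@s;w=1/np.maximum(abs(r),1)**.5
        print(n,len(q),"theta",-np.arctan(s[0]).round(3),"z at y=52",(s[0]*52+s[1]).round(1),"med|r|",np.median(abs(r)).round(1))
E
python3 - <<'E'
from h import *
o=ctrl.get_obs();print(o["ee_pos"],o["ft_force"]);cov2()
E
```

```text
[ 549.08869154 -107.27793433  186.27719061] [-0.42852442  0.34918718  0.26850904]
side 1897 theta 0.257 z at y=52 143.1 med|r| 3.9
scene 3209 theta 0.282 z at y=52 140.9 med|r| 1.8
```

{"op": "arm_command", "data": {
  "rows": [0,0,0,-0.02,0,0.04,-1,0,0,0,-0.04,0,0.09,-1,0,0,0,-0.06,0,0.13,-1,0,0,0,-0.08,0,0.18,-1,0,0,0,-0.1,0,0.22,-1]
}}

```text
t: 13.5
ee_pos: [549.0, -115.3, 168.5]
orientation: [-2.221, -2.221, 0.0]
ft_force: [0.9, 0.7, -0.1]
width: 0.6
grasp_force: 0.3
```

{"op": "arm_command", "data": {
  "rows": [0,0,0,-0.02,0,0.04,-1,0,0,0,-0.03,0,0.09,-1,0,0,0,-0.05,0,0.13,-1,0,0,0,-0.06,0,0.17,-1,0,0,0,-0.08,0,0.21,-1]
}}

```text
t: 14.0
ee_pos: [549.0, -121.6, 151.8]
orientation: [-2.221, -2.221, -0.0]
ft_force: [-0.2, 0.4, 0.5]
width: 0.4
grasp_force: 0.3
```

```bash
python3 - <<'E'
from h import *
o=ctrl.get_obs();print(o["ee_pos"],o["ft_force"]);cov2()
E
```

```text
[ 548.95405245 -121.58654946  151.78841787] [-0.24235197  0.37483995  0.54560801]
side 2272 theta 0.094 z at y=52 139.3 med|r| 2.0
scene 3533 theta 0.094 z at y=52 138.9 med|r| 1.7
```

{"op": "arm_command", "data": {
  "rows": [0,0,0,-0.01,0,0.03,-1,0,0,0,-0.01,0,0.06,-1,0,0,0,-0.02,0,0.09,-1,0,0,0,-0.02,0,0.11,-1,0,0,0,-0.03,0,0.14,-1]
}}

```text
t: 14.6
ee_pos: [549.0, -123.9, 140.8]
orientation: [2.221, 2.221, 0.0]
ft_force: [0.8, 0.5, 0.3]
width: 0.1
grasp_force: 0.3
```

{"op": "arm_command", "data": {
  "rows": [0,0,0,0,0,0.02,-1,0,0,0,-0.01,0,0.04,-1,0,0,0,-0.01,0,0.06,-1,0,0,0,-0.01,0,0.08,-1,0,0,0,-0.01,0,0.1,-1]
}}

```text
t: 15.1
ee_pos: [549.0, -124.8, 132.8]
orientation: [2.221, 2.221, -0.0]
ft_force: [-0.0, -0.3, 0.5]
width: 0.4
grasp_force: 0.3
```

```bash
python3 - <<'E'
from h import *
o=ctrl.get_obs();print(o["ee_pos"],o["ft_force"]);cov2()
E
```

```text
[ 549.00036957 -124.83823184  132.76862193] [-0.03670148 -0.34670996  0.46707163]
side 2075 theta 0.008 z at y=52 137.6 med|r| 1.7
scene 3485 theta 0.005 z at y=52 137.7 med|r| 1.6
```

{"op": "arm_command", "data": {
  "rows": [0,0,0,0,0,0.01,-1,0,0,0,0,0,0.02,-1,0,0,0,0,0,0.03,-1]
}}

```text
t: 15.5
ee_pos: [549.0, -124.7, 132.2]
orientation: [-2.221, -2.221, -0.0]
ft_force: [-7.3, 1.6, 23.8]
width: 0.2
grasp_force: 11.8
```

{"op": "arm_command", "data": {
  "rows": [0,0,0,0,0,0.03,-1,0,0,0,0,0,-0.1,-1,0,0,0,0,0,-0.4,-1,0,0,0,0,0,-0.8,-1,0,0,0,0,0,-1,-1]
}}

```text
t: 16.0
ee_pos: [549.9, -124.9, 212.9]
orientation: [2.22, 2.22, 0.002]
ft_force: [1.0, -0.6, 0.5]
width: 0.5
grasp_force: 0.0
```

{"op": "arm_command", "data": {
  "rows": [0,0,0,0,0,-0.2,-1,0,0,0,0,0,-0.4,-1,0,0,0,0,0,-0.4,-1,0,0,0,0,0,-0.4,-1,0,0,0,0,0,-0.4,-1]
}}

```text
t: 16.5
ee_pos: [548.4, -124.6, 241.4]
orientation: [-2.22, -2.22, 0.001]
ft_force: [-0.6, -0.4, -0.9]
width: 0.5
grasp_force: 0.0
```

```bash
python3 - <<'E'
from h import *
o=ctrl.get_obs();print(o["ee_pos"],o["ft_force"]);cov2()
im,d,p=grab("side");cv2.imwrite("pics/s4.png",cv2.resize(im[90:390,200:560],None,fx=2,fy=2)[...,::-1])
E
```

```text
[ 548.35289623 -124.60024728  241.38534318] [-0.61039421 -0.36190423 -0.92197972]
side 2557 theta -0.003 z at y=52 138.4 med|r| 1.4
scene 4123 theta 0.0 z at y=52 138.0 med|r| 1.6
```

View pics/s4.png

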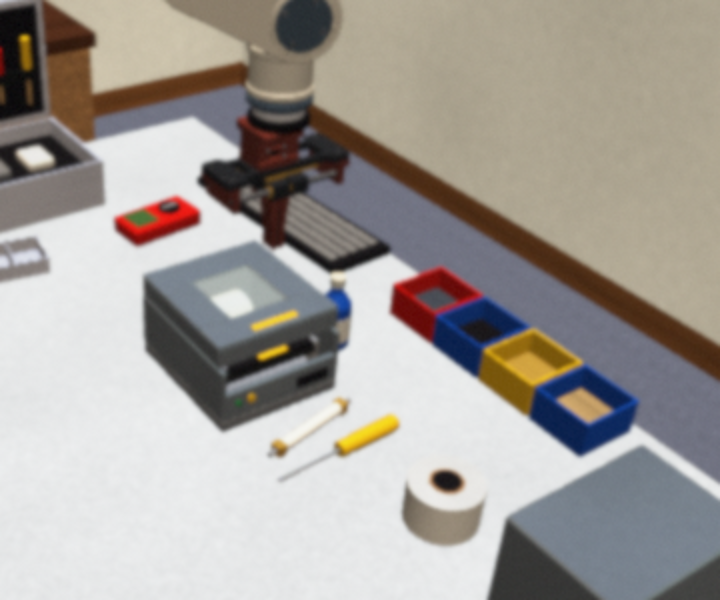

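The picture shows the cover shut level (top face at about (240,295)), with the flap tab visible flat through the front opening at (272,352). The arm is clear and nothing else has moved.

```bash
python3 -c "
from workcell import ctrl
print(ctrl.close_job())"
```

```text
the job is handed in; nothing more can be done
None
```

The print-head flap is fully down and the cover was then pushed gently shut over it (measured angle about 0), and the job was handed in after about 17 s of robot time; the fingertips sit about 4 mm behind the TCP rather than the stated 19 mm ahead, so the first push on the flap passed just over its top edge with no force felt and I redid it lower.

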